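Slide the pepper mill into its bay

ROBOT

A 7-joint arm with a two-finger parallel gripper is mounted at the origin on the work surface. World frame = base frame: x ahead of the robot, y to its left, z up, the work surface at z = 0. Lengths are in m, angles in rad, forces in N, time in s.
With the tool pointing down it reaches from about 0.4 to 0.85 m from the base axis. Payload 10.4 kg.
Tool frame: the origin (TCP) lies between the finger pads; the fingertips stand 11 mm ahead of it and the grasp point (between the pads) lies 8 mm behind it; z points along the fingers, y is the direction in which the jaws open and shut (so a half turn about z gives the same grasp; the last joint's range is limited). The gripper opens to 85 mm and grips with 20 to 120 N. Pads are 22 mm wide; open, the fingers measure 114 mm over their backs; the gripper's body (76 mm by 85 mm) begins 54 mm behind the grasp point. The pads swing forward as they close: fully open they stand 13 mm farther back than shut.
Start: joints at [1.243, 0.332, -0.065, 1.46, 0.022, 1.35, -0.088], TCP at [0.188, -0.596, 0.242] pointing down, gripper open.
Joint ranges: [-2.6, 2.6], [-0.5, 2.12], [-1.47, 1.34], [0.16, 2.42], [-1.27, 4.41], [0.06, 2.06], [-2.6, 2.6]. Speed limits (rad/s): [2.22, 2.22, 2.79, 2.79, 3.14, 3.14, 3.14].

INTERFACE

Orientations are given as [roll, pitch, yaw] about the fixed x, y, z axes, in that order (R = Rz(yaw) Ry(pitch) Rx(roll)).
In Python, from bench import manip gives the robot as it stands. The module is installed in compiled form; this text tells all that it offers.
- The arm moves only by the shell command python3 -m creep 'ROWS' [FORCE]. ROWS is JSON, a list of rows, each a list of 7 numbers: the shift along the tool's x, y, z in units of 30 mm (1.0 is 30 mm), then the turn, a rotation vector about the tool's x, y, z in units of 10 degrees (1.0 is 10 degrees), then the closure, from 0 (fully open) to 1 (shut). A call has 1 to 20 rows; each row is the pose to reach, as a shift and turn from the pose commanded when the call began, along the tool's axes at that moment; what a row does not reach only later rows make up. A row lasts 1/8 s, in which the tool goes at most 62.5 mm and 10.7 degrees, less where a joint would pass 70% of its speed; a pose out of reach is approached as far as the arm can. A call with a gripper value outside its range is refused whole. The fingers move at their own pace and stop on an object; FORCE is the grip in N (left out, the last holds). Time passes only in rows, so rows that repeat a pose let the fingers close. It gives the time, the measured TCP pose, the force and the opening at its end, in the units of the state.
- manip.get_state(): the state, without advancing time (a new reading comes with each control period).
- manip.capture(name): name is "scene" or "top" or "wrist"; returns (picture, depth): 384x512x3 uint8, red, green, blue; 384x512 float32, m along the optical axis (not along the pixel's ray), 0 where there is no reading.
- manip.camera_model(name): a dict with "K" (3x3 intrinsics, pixels), "rvec" (rotation vector, rad) and "tvec" (3), from world to camera coordinates, as OpenCV has them; the wrist camera has in their place "tool_from_camera" (4x4, takes a point from camera to tool coordinates, whose origin is the TCP and whose axes are the flange's). Camera axes: x right, y down, z forward; pixel columns grow to the right and rows downward; lengths in m; the calibration is good to about 2 mm. A picture is of the moment at which its call begins: read the wrist's pose just before it. camera_model takes no time and is no camera call.
- manip.finish_job(): hands the job in, once; it reports no verdict.
The state is a dict: "clock": time; "joint_positions": joint angles; "qd": joint speeds; "tau": joint torques, N m; "position": TCP position; "tool_rot": TCP orientation; "wrist_force": force on the tool from outside, world axes, zero at the start; "wrist_torque": the same for the moment, N m; "width": opening from 0.0 (shut) to 1.0 (fully open).
Only numpy, scipy, OpenCV 4.12 (cv2) and the standard library are available. Lean on these libraries where they do the work, as an engineer would, in place of code of your own. Each camera call takes 0.05 s, during which the arm holds its last target.

TASK

Push the dark pepper mill across the counter into the empty teal bay, all the way in until it stands against the bay's back rail, then back away from it. Push it gently and low, touching only its wide foot, so that it slides upright: never tip, squeeze or lift it. Leave the pale salt mill in the other bay and everything else on the counter where they are.

Things in the scene. Friction and masses are not known exactly. Their poses are not given: they have to be found in the camera images.
- pepper: the dark brown pepper mill, loose, upright, 238 mm tall, 0.28 to 0.56 kg. Its foot is an upright cylinder 56 mm in diameter, 38 mm high: the only part to be touched. Friction on the counter is about 0.6: pushed above roughly 40 mm it tips. Origin: centre of its underside; z up along its axis; its yaw means nothing.
- pepper_top: the part of the same pepper mill above the foot, not to be touched: round, slim (34 mm in diameter) from 38 to 163 mm above the counter, swelling to at most 48 mm (head) up to 238 mm. Origin: on the mill's axis, 38 mm above its underside.
- bay: the EMPTY bay, fixed: a U of teal bar 30 mm high, 6 mm thick, open in front and above, no raised floor (thin white patch). Origin: on the counter, where the centre of the mill's foot is when centred and touching the back rail. x points from the mouth to the back rail; z up. Inner faces: back rail at x = +28 mm, side rails at y = +-42 mm, which run from x = -38 mm (mouth) to +34 mm.
- bay_salt: the other bay, the same in shape and frame, beside the empty one (left or right of it); the salt mill stands in it.
- salt: the pale wooden salt mill, loose, of the same shape and size as the pepper mill, standing in the other bay: leave it. Origin: centre of its underside.
- spray: orange spray can, 58 mm in diameter, 190 mm tall, loose bystander. Origin: centre of its underside.
- cup: grey open cup, 72 mm wide, 85 mm tall, loose bystander. Origin: centre of its underside.
- tin: shallow round foil tin, 170 mm wide, 30 mm tall, loose bystander. Origin: centre of its underside.
- jar: amber jar with a steel lid, 72 mm in diameter, 100 mm tall, loose bystander. Origin: centre of its underside.
Not all that is in view belongs to the job. What is shaped like the pepper but pink, purple or red is not meant.

How it is judged:
By the outcome, as a careful person would: the job done as asked, in the order asked, and still so for the second after the job is handed in, with the robot touching nothing.
It also fails if it takes over 58 s, if anything falls off the work surface, if the arm or the gripper's body presses on something with over 40 N, if the wrist force passes 120 N, or if a joint passes its speed limit or range.

## Working session

There is one attempt and no reset: what is moved stays moved. The work goes in short steps, Python scripts to look and compute and a shell command to move; the robot and the scene stay as the last step left them, time stands still between calls to the robot, and variables do not carry over. Pictures are saved under pics/ and viewed, and the job is handed in when it is done.

```bash
mkdir -p pics
cat > h.py <<'E'
import numpy as np, cv2
from bench import manip
from scipy.spatial.transform import Rotation as R
def cap(n,f):
    p,d=manip.capture(n); cv2.imwrite('pics/'+f+'.png',p[:,:,::-1]); np.savez('/tmp/'+f+'.npz',p=p,d=d); return p,d
def cam(n):
    m=manip.camera_model(n); return np.array(m['K']),cv2.Rodrigues(np.array(m['rvec'],float))[0],np.array(m['tvec'],float).ravel()
def plane(n,u,v,z):
    K,Rm,t=cam(n); r=Rm.T@np.linalg.inv(K)@np.array([u,v,1.]); c=-Rm.T@t
    return c+r*(z-c[2])/r[2]
def cloud(n,d):
    K,Rm,t=cam(n); v,u=np.indices(d.shape); q=np.stack([(u-K[0,2])/K[0,0]*d,(v-K[1,2])/K[1,1]*d,d],-1)
    return (q-t)@Rm
E
python3 - <<'E'
from h import *
print(manip.get_state())
cap('scene','s0');cap('top','t0')
for n in('scene','top'):
    K,Rm,t=cam(n);print(n,K.round(1).tolist(),(-Rm.T@t).round(3),Rm.round(2).tolist())
E
```

```text
{'clock': 0.0, 'joint_positions': array([ 1.24339376,  0.33285777, -0.06469485,  1.4609575 ,  0.02156991,
        1.3498943 , -0.08846972]), 'qd': array([ 0.00106588, -0.00010632, -0.00110908,  0.00148215, -0.00108782,
       -0.00034159,  0.00075404]), 'tau': array([-8.55841918e-04, -6.25455022e+01,  4.85322531e-02, -3.91603732e+01,
        1.61994004e-02,  1.00991849e-02,  3.35173024e-05]), 'position': array([ 0.18745722, -0.5958417 ,  0.24151697]), 'tool_rot': array([-3.14017026e+00,  3.92144321e-05,  3.04842720e-01]), 'wrist_force': array([ 0.05892654,  0.27960917, -0.27516455]), 'wrist_torque': array([-0.01981036,  0.06394613,  0.04932835]), 'width': 1.004132791031931}
scene [[357.7, 0.0, 253.2], [0.0, 357.7, 187.2], [0.0, 0.0, 1.0]] [ 0.845 -0.537  0.883] [[0.86, 0.5, -0.0], [0.4, -0.69, -0.6], [-0.3, 0.52, -0.8]]
top [[431.2, 0.0, 249.4], [0.0, 431.2, 193.3], [0.0, 0.0, 1.0]] [ 0.273 -0.031  1.304] [[0.03, -1.0, -0.01], [-0.98, -0.03, -0.22], [0.21, 0.01, -0.98]]
```

View pics/s0.png

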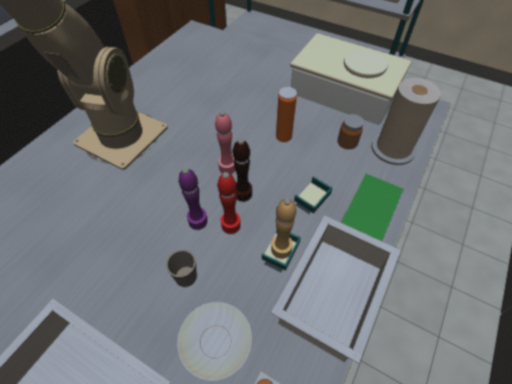

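View pics/t0.png

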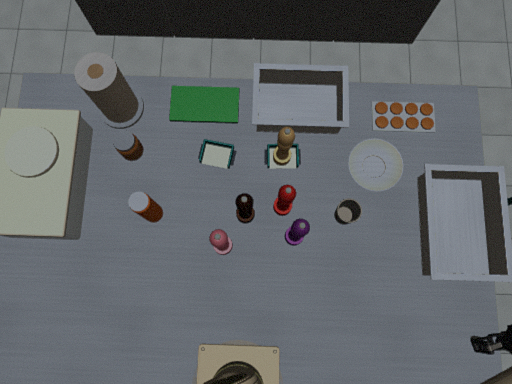

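The top view shows the dark pepper foot near (246,215). The empty bay is near (217,153), and the salt mill's bay is near (283,155). Red (283,208), pink (224,245) and purple (294,237) mills stand around the pepper. I'll zoom in next.

Run:
```python
from h import *
p=np.load('/tmp/t0.npz')['p'];d=np.load('/tmp/t0.npz')['d']
c=p[130:260,180:320,::-1]; c=cv2.convertScaleAbs(c,alpha=1.6)
cv2.imwrite('pics/t0z.png',cv2.resize(c,None,fx=5,fy=4.5*1.0,interpolation=cv2.INTER_CUBIC))
P=cloud('top',d); print('counter z',np.median(P[300:330,100:180,2]))
np.save('/tmp/P',P)
hsv=cv2.cvtColor(p,cv2.COLOR_RGB2HSV)
for nm,(u,v) in dict(pep=(246,215),red=(284,208),pink=(224,246),bay=(217,155),salt=(283,160),purple=(294,237)).items(): print(nm,p[v,u],hsv[v,u],P[v,u].round(3),d[v,u])
```

```text
counter z 7.003688071267285e-05
pep [9 5 5] [  0 113   9] [ 0.479 -0.007  0.081] 1.2388592
red [45 13  6] [  5 221  45] [ 0.505 -0.117  0.07 ] 1.2536482
pink [69 35 42] [174 126  69] [0.381 0.047 0.151] 1.1503278
bay [147 154 146] [ 56  13 154] [ 0.681  0.092 -0.001] 1.364118
salt [141 136  94] [ 27  85 141] [ 0.659 -0.114  0.039] 1.3176228
purple [21  3 26] [143 226  26] [ 0.415 -0.142  0.122] 1.182959
```

Run:
```python
from h import *
p=np.load('/tmp/s0.npz')['p']
c=p[100:280,160:350,::-1]; c=cv2.convertScaleAbs(c,alpha=1.4)
cv2.imwrite('pics/s0z.png',cv2.resize(c,None,fx=4,fy=3.3,interpolation=cv2.INTER_CUBIC))
```

```text
(no output)
```

View pics/t0z.png

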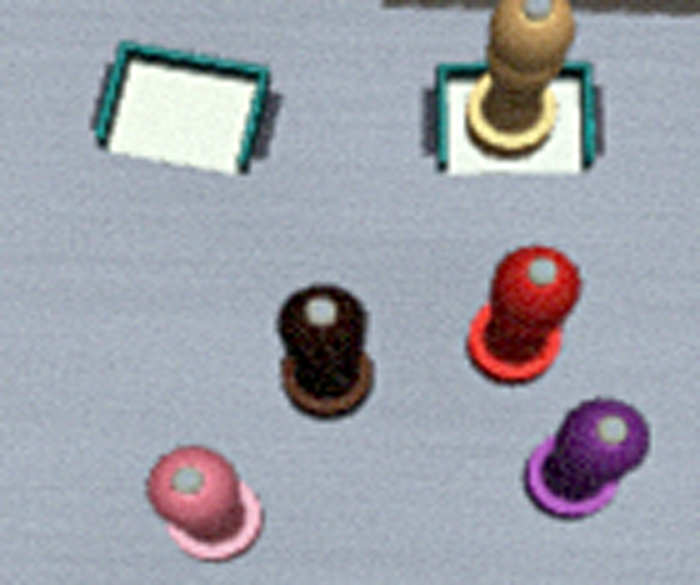

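View pics/s0z.png

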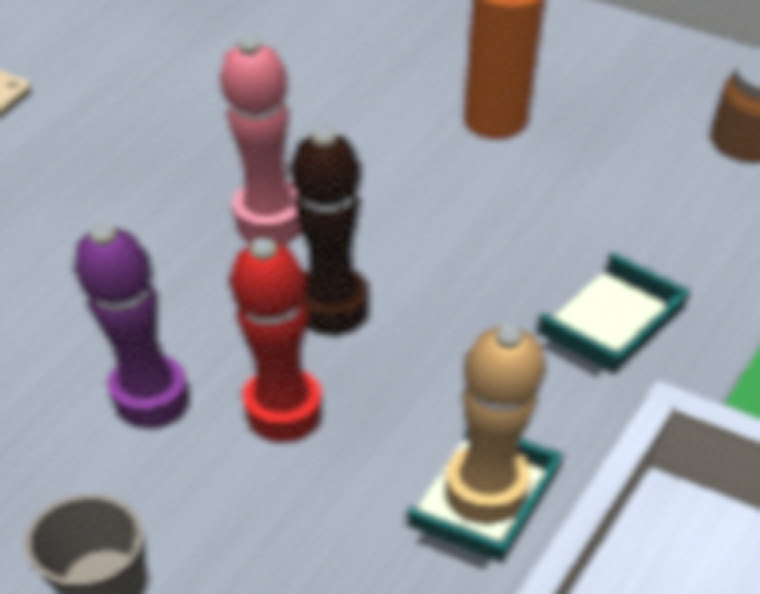

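```bash
cat > meas.py <<'E'
from h import *
def foot(n,p,d,xy):
    P=cloud(n,d); r=np.hypot(P[...,0]-xy[0],P[...,1]-xy[1])
    m=(r<.05)&(P[...,2]>.032)&(P[...,2]<.043)&(d>0)&(r>.018)
    q=P[m]; e=q[:,:2]
    # ring outer edge: minEnclosing of top-of-foot points
    (c,rad)=cv2.minEnclosingCircle(e.astype(np.float32)); return np.array(c).round(4),round(rad,4),len(e)
def cap_tip(n,p,xy,z=.236):
    K,Rm,t=cam(n); q=K@(Rm@np.array([*xy,z])+t); u,v=q[:2]/q[2]
    hsv=cv2.cvtColor(p,cv2.COLOR_RGB2HSV).astype(int); vv,uu=np.indices(hsv.shape[:2])
    return u,v
def teal(n,p,xy=(.685,.09),z=.03):
    hsv=cv2.cvtColor(p,cv2.COLOR_RGB2HSV).astype(int)
    return (hsv[...,0]>75)&(hsv[...,0]<100)&(hsv[...,1]>110)
E
python3 - <<'E'
from meas import *
for n,f in(('top','t0'),('scene','s0')):
    z=np.load('/tmp/%s.npz'%f);p,d=z['p'],z['d'];P=cloud(n,d)
    for nm,xy in dict(pep=(.47,0),red=(.5,-.117),pink=(.385,.04),purple=(.42,-.15),salt=(.66,-.117)).items():
        print(n,nm,foot(n,p,d,xy))
    m=teal(n,p)&(d>0)
    q=P[m]; print(n,m.sum(), np.percentile(q[:,2],[5,50,95]).round(3))
    for nm,s in(('bay',q[:,1]>.0),('salt',q[:,1]<0)):
        s=s&(q[:,2]>.024)&(q[:,2]<.038)
        e=q[s][:,:2]; rect=cv2.minAreaRect(e.astype(np.float32)); print(nm,len(e),rect, cv2.boxPoints(rect).round(3).tolist())
    # white patch
    hsv=cv2.cvtColor(p,cv2.COLOR_RGB2HSV).astype(int)
    w=(hsv[...,2]>130)&(hsv[...,1]<45)&(np.hypot(P[...,0]-.68,P[...,1]-.09)<.07)&(hsv[...,0]<85)&(abs(P[...,2])<.01)
    vv,uu=np.nonzero(w)
    e=np.array([plane(n,u,v,0)[:2] for u,v in zip(uu,vv)],np.float32)
    print('white',len(e)); 
    if len(e)>5: rect=cv2.minAreaRect(e);print(rect,cv2.boxPoints(rect).round(3).tolist())
E
```

```text
top pep (array([ 0.4934, -0.0029]), 0.0279, 58)
top red (array([ 0.5196, -0.1144]), 0.0271, 55)
top pink (array([0.3961, 0.0599]), 0.0276, 51)
top purple (array([ 0.431 , -0.1507]), 0.0275, 53)
top salt (array([ 0.6704, -0.1134]), 0.0467, 71)
top 355 [-0.435  0.028  0.336]
bay 135 ((0.6809356808662415, 0.09295426309108734), (0.0963672548532486, 0.07080350816249847), 79.63516235351562) [[0.6370000243186951, 0.052000001072883606], [0.7070000171661377, 0.039000000804662704], [0.7239999771118164, 0.1340000033378601], [0.6549999713897705, 0.1469999998807907]]
salt 89 ((0.6796149015426636, -0.11423633992671967), (0.07033849507570267, 0.09354498237371445), 1.8076891899108887) [[0.6430000066757202, -0.0689999982714653], [0.6460000276565552, -0.16200000047683716], [0.7160000205039978, -0.1599999964237213], [0.7129999995231628, -0.06599999964237213]]
white 498
((0.6778962016105652, 0.09571416676044464), (0.0797702893614769, 0.06558965146541595), 79.99201965332031) [[0.6389999985694885, 0.06199999898672104], [0.703000009059906, 0.050999999046325684], [0.7170000076293945, 0.1289999932050705], [0
[... 495 characters left out ...]
771118164, 0.039000000804662704], [0.7260000109672546, 1.0420000553131104], [0.6470000147819519, 1.0420000553131104]]
salt 95 ((0.6857964396476746, -0.11664046347141266), (0.06631190329790115, 0.09417189657688141), 1.8831111192703247) [[0.6510000228881836, -0.07100000232458115], [0.6539999842643738, -0.16500000655651093], [0.7200000286102295, -0.16300000250339508], [0.7170000076293945, -0.06800000369548798]]
white 350
((0.6771283745765686, 0.10299188643693924), (0.06626510620117188, 0.06060246750712395), 80.33014678955078) [[0.6420000195503235, 0.07500000298023224], [0.7009999752044678, 0.06499999761581421], [0.7129999995231628, 0.13099999725818634], [0.652999997138977, 0.14100000262260437]]
```

```bash
cat >> h.py <<'E'
def goal(pos,psi,tilt,base=None):
    """row numbers for TCP pos, heading psi deg, tilt deg from vertical"""
    s=manip.get_state(); R0=R.from_euler('xyz',s['tool_rot']); p0=s['position']
    if base is not None: p0,R0=base
    Rg=R.from_euler('xyz',[np.pi,0,np.radians(psi)])*R.from_euler('y',tilt,degrees=True)
    dp=R0.inv().apply(np.array(pos)-p0)/.03; rv=(R0.inv()*Rg).as_rotvec(degrees=True)/10
    return np.r_[dp,rv].round(2).tolist()
def goals(L):
    for g in L: print(g,'->',goal(*g))
def st():
    s=manip.get_state(); Rt=R.from_euler('xyz',s['tool_rot']); z=Rt.apply([0,0,1])
    print('t',round(s['clock'],2),'pos',s['position'].round(4),'psi',np.degrees(np.arctan2(z[1],z[0])).round(1),'tilt',np.degrees(np.arccos(-z[2])).round(1),'F',s['wrist_force'].round(1),'w',round(s['width'],3),'q',s['joint_positions'].round(2))
E
python3 - <<'E'
from h import *
goals([((.19,-.5,.34),17.5,0),((.25,-.35,.36),20,20),((.32,-.1,.36),25,45),((.38,-.06,.30),25,45)])
E
```

```text
((0.19, -0.5, 0.34), 17.5, 0) -> [1.04, -3.03, -3.28, -0.01, 0.0, -0.0]
((0.25, -0.35, 0.36), 20, 20) -> [4.45, -7.2, -3.94, 0.04, 2.0, -0.25]
((0.32, -0.1, 0.36), 25, 45) -> [9.17, -14.45, -3.93, 0.29, 4.49, -0.72]
((0.38, -0.06, 0.3), 25, 45) -> [11.48, -15.12, -1.93, 0.29, 4.49, -0.72]
```

```bash
python3 -m creep '[[0.5,-1,-1.6,0,0,0,0.4],[1,-2.2,-3.2,0,0,0,0.65],[2,-3.6,-3.6,0,0.6,0,0.65],[3,-5,-3.9,0,1.2,-0.1,0.65],[4,-6.5,-3.9,0,1.8,-0.2,0.65],[5,-8,-3.9,0.1,2.4,-0.3,0.65],[6,-9.5,-3.9,0.1,2.9,-0.4,0.65],[7,-11,-3.9,0.2,3.4,-0.5,0.65],[8,-12.5,-3.9,0.2,3.9,-0.6,0.65],[9,-14,-3.9,0.3,4.3,-0.7,0.65],[9.2,-14.4,-3.9,0.3,4.5,-0.7,0.65],[9.2,-14.4,-3.9,0.3,4.5,-0.7,0.65]]' 20
python3 -c "
from h import *
st()"
```

```text
clock: 1.6
position: [0.3311, -0.1353, 0.3458]
tool_rot: [-3.079, -0.78, 0.384]
wrist_force: [-1.7, 1.5, 0.0]
width: 0.349
t 1.6 pos [ 0.3311 -0.1353  0.3458] psi 27.1 tilt 44.8 F [-1.7  1.5  0. ] w 0.349 q [ 1.03 -0.5  -0.07  2.22 -0.83  1.38 -0.05]
```

Run:
```python
from h import *
goals([((.40,-.07,.28),27,45),((.42,-.045,.2),27,45),((.425,-.04,.12),27,45)])
```

```text
((0.4, -0.07, 0.28), 27, 45) -> [0.55, -0.93, 3.7, -0.01, 0.02, -0.36]
((0.42, -0.045, 0.2), 27, 45) -> [-0.66, -1.29, 6.27, -0.01, 0.02, -0.36]
((0.425, -0.04, 0.12), 27, 45) -> [-2.39, -1.26, 8.32, -0.01, 0.02, -0.36]
```

```bash
python3 -m creep '[[0,-0.9,0.8,0,0,-0.4,0.65],[0.3,-1.1,2.2,0,0,-0.4,0.65],[0.5,-1.1,3.6,0,0,-0.4,0.65],[0.5,-1.1,3.6,0,0,-0.4,0.65],[0.5,-1.1,3.6,0,0,-0.4,0.65]]'
python3 -c "
from h import *
st()
goals([((.42,-.045,.2),27,45),((.425,-.04,.12),27,45),((.43,-.038,.06),27,45)])
p,d=cap('top','t1');p,d=cap('wrist','w1')"
```

```text
clock: 2.22
position: [0.3959, -0.064, 0.2818]
tool_rot: [3.136, -0.784, 0.491]
wrist_force: [-0.2, 0.8, 0.1]
width: 0.35
t 2.23 pos [ 0.3959 -0.064   0.2818] psi 27.7 tilt 44.9 F [-0.2  0.8  0.1] w 0.35 q [ 0.84 -0.5  -0.2   2.35 -0.92  1.09 -0.07]
((0.42, -0.045, 0.2), 27, 45) -> [-1.21, -0.2, 2.64, -0.05, 0.01, 0.08]
((0.425, -0.04, 0.12), 27, 45) -> [-2.93, -0.27, 4.69, -0.05, 0.01, 0.08]
((0.43, -0.038, 0.06), 27, 45) -> [-4.22, -0.26, 6.23, -0.05, 0.01, 0.08]
```

View pics/t1.png

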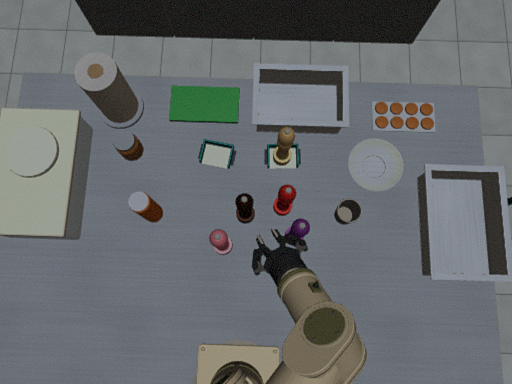

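View pics/w1.png

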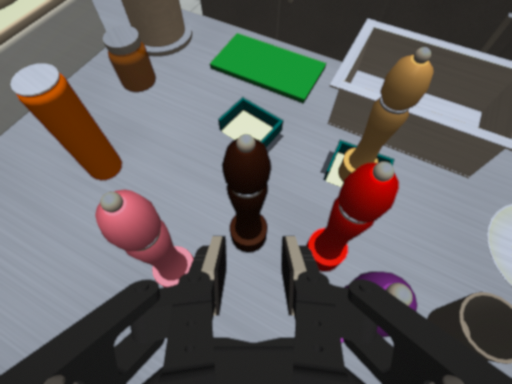

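The wrist view shows the pepper foot centred ahead at (248,232), between the fingers. The linkage is wide, and the purple mill is close on the right. I'll use a 20° heading, shifted left.

Run:
```python
from h import *
goals([((.40,-.035,.26),20,45),((.405,-.035,.18),20,45),((.415,-.034,.1),20,45)])
```

```text
((0.4, -0.035, 0.26), 20, 45) -> [-0.11, -0.82, 0.93, -0.53, 0.0, 0.57]
((0.405, -0.035, 0.18), 20, 45) -> [-1.89, -0.76, 2.92, -0.53, 0.0, 0.57]
((0.415, -0.034, 0.1), 20, 45) -> [-3.56, -0.64, 5.03, -0.53, 0.0, 0.57]
```

```bash
python3 -m creep '[[0,-0.4,0.4,-0.3,0,0.3,0.65],[-0.1,-0.8,0.9,-0.5,0,0.6,0.65],[-0.7,-0.8,1.6,-0.5,0,0.6,0.65],[-1.3,-0.8,2.3,-0.5,0,0.6,0.65],[-1.9,-0.8,3,-0.5,0,0.6,0.65],[-2.4,-0.7,3.6,-0.5,0,0.6,0.65],[-3,-0.7,4.3,-0.5,0,0.6,0.65],[-3.6,-0.6,5,-0.5,0,0.6,0.65],[-3.6,-0.6,5,-0.5,0,0.6,0.65],[-3.6,-0.6,5,-0.5,0,0.6,0.65]]'
python3 -c "
from h import *
st()
goals([((.42,-.032,.06),20,45),((.425,-.03,.026),20,45)])
p,d=cap('top','t2');p,d=cap('scene','s2')
p=cv2.imread('pics/s2.png')[100:280,160:350];cv2.imwrite('pics/s2z.png',cv2.resize(p,None,fx=4,fy=3.3))
p=cv2.imread('pics/t2.png')[130:300,180:320];cv2.imwrite('pics/t2z.png',cv2.resize(p,None,fx=4,fy=3.5))"
```

```text
clock: 3.58
position: [0.4585, -0.0694, 0.1128]
tool_rot: [-3.081, -0.738, 0.342]
wrist_force: [0.2, 0.8, 0.7]
width: 0.356
t 3.58 pos [ 0.4585 -0.0694  0.1128] psi 24.7 tilt 42.4 F [0.2 0.8 0.7] w 0.356 q [ 1.56 -0.1  -1.07  2.42 -1.27  0.68  0.26]
((0.42, -0.032, 0.06), 20, 45) -> [-1.77, -1.56, 0.87, -0.32, 0.27, -0.04]
((0.425, -0.03, 0.026), 20, 45) -> [-2.4, -1.5, 1.82, -0.32, 0.27, -0.04]
```

View pics/s2z.png

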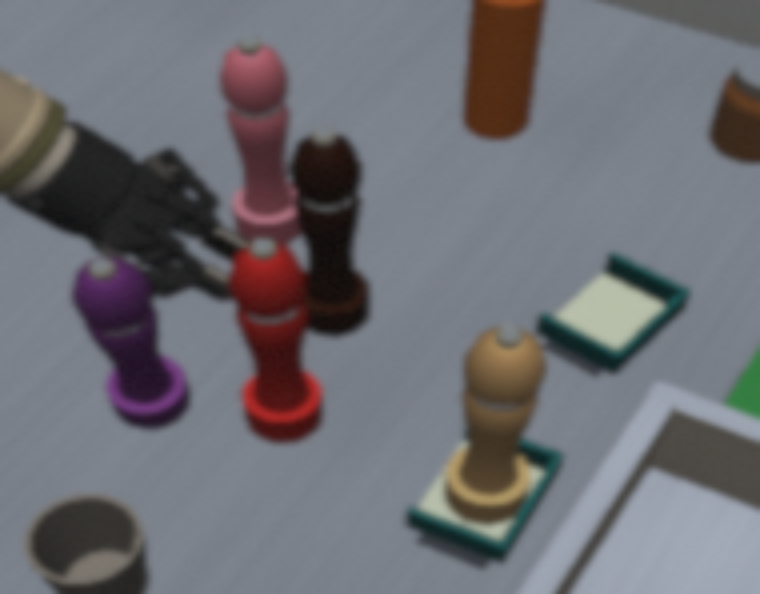

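View pics/t2z.png

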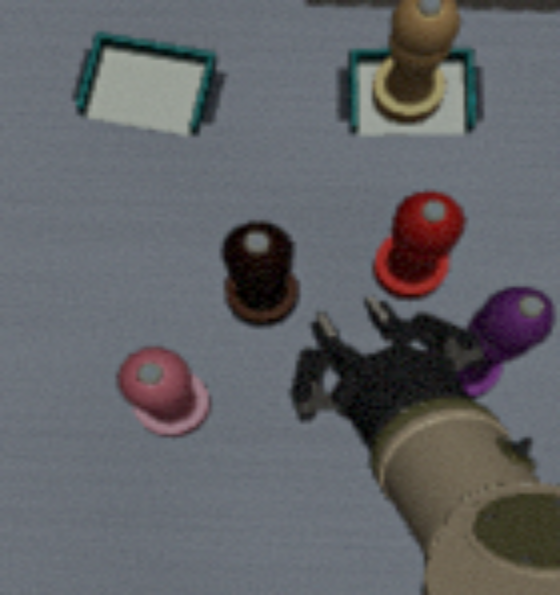

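The arm ran into a joint limit and drifted right. The purple mill now leans: its head moved about 10 px while its foot stayed put. I'll ease the hand away slowly so it can settle back upright.

```bash
python3 -m creep '[[0,-0.1,-0.1,0,0,0,0.65],[0,-0.2,-0.2,0,0,0,0.65],[0,-0.3,-0.3,0,0,0,0.65],[0,-0.4,-0.4,0,0,0,0.65]]'
python3 -c "
from h import *
st()
p,d=cap('top','t3');p,d=cap('scene','s3')
p=cv2.imread('pics/s3.png')[100:280,160:350];cv2.imwrite('pics/s3z.png',cv2.resize(p,None,fx=4,fy=3.3))
p=cv2.imread('pics/t3.png')[130:300,180:320];cv2.imwrite('pics/t3z.png',cv2.resize(p,None,fx=4,fy=3.5))"
```

```text
clock: 4.18
position: [0.4523, -0.0652, 0.1254]
tool_rot: [-3.08, -0.731, 0.347]
wrist_force: [-0.1, 0.5, -0.4]
width: 0.348
t 4.17 pos [ 0.4523 -0.0652  0.1254] psi 25.1 tilt 42.0 F [-0.1  0.5 -0.4] w 0.348 q [ 1.56 -0.19 -1.05  2.42 -1.27  0.76  0.23]
```

View pics/s3z.png

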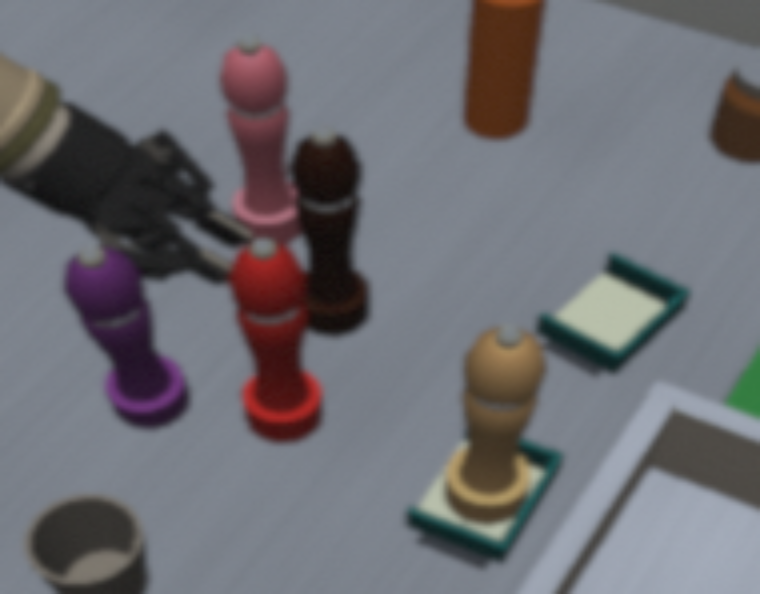

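View pics/t3z.png

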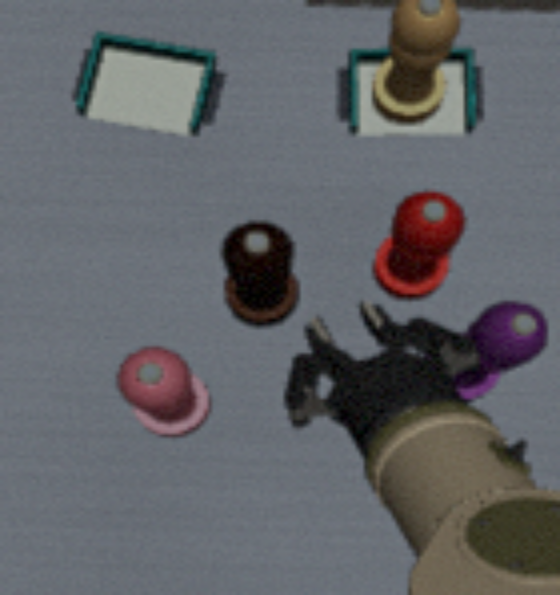

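The purple mill's cap has moved back to (523,325) and it is following the hand back. I'll keep easing away to the left and up.

```bash
python3 -m creep '[[0,-0.15,-0.1,0,0,0,0.65],[0,-0.3,-0.2,0,0,0,0.65],[0,-0.45,-0.3,0,0,0,0.65],[0,-0.6,-0.5,0,0,0,0.65],[0,-0.7,-0.7,0,0,0,0.65],[0,-0.8,-0.9,0,0,0,0.65]]'
python3 -c "
from h import *
st()
p,d=cap('top','t4');p,d=cap('scene','s4')
p=cv2.imread('pics/s4.png')[100:280,160:350];cv2.imwrite('pics/s4z.png',cv2.resize(p,None,fx=4,fy=3.3))
p=cv2.imread('pics/t4.png')[130:300,180:320];cv2.imwrite('pics/t4z.png',cv2.resize(p,None,fx=4,fy=3.5))"
```

```text
clock: 5.03
position: [0.4375, -0.0581, 0.1525]
tool_rot: [-3.07, -0.721, 0.346]
wrist_force: [0.6, 0.9, 0.6]
width: 0.35
t 5.03 pos [ 0.4375 -0.0581  0.1525] psi 26.1 tilt 41.5 F [0.6 0.9 0.6] w 0.35 q [ 1.57 -0.35 -1.    2.42 -1.27  0.93  0.17]
```

View pics/s4z.png

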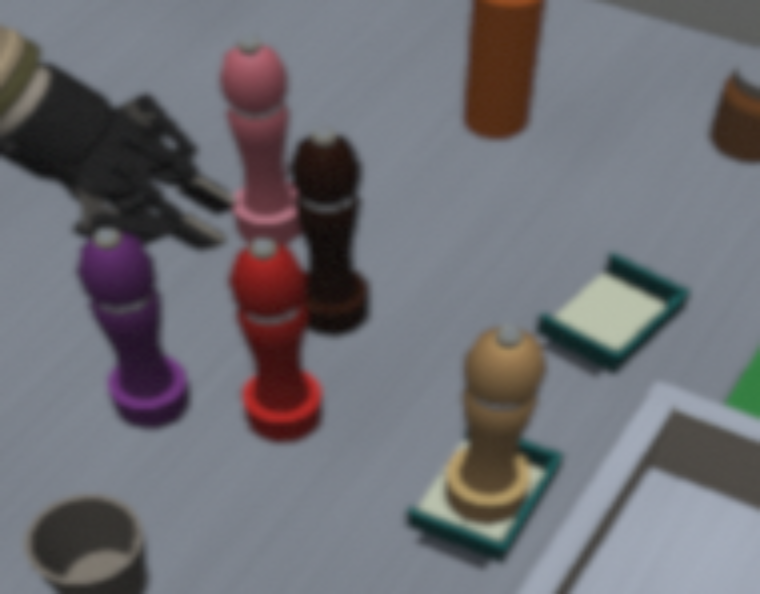

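View pics/t4z.png

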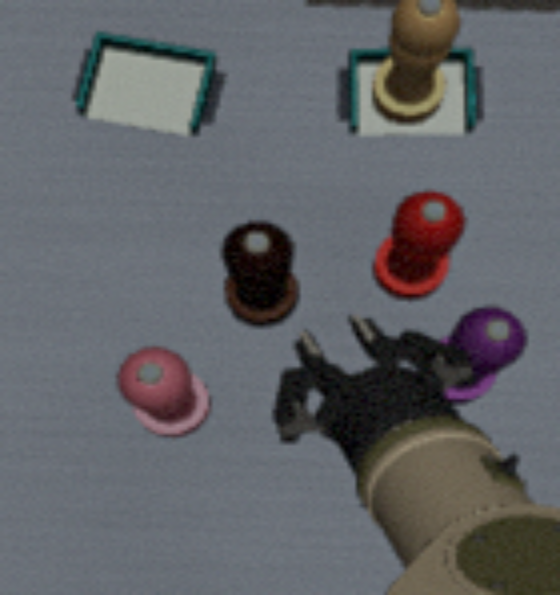

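The purple mill is nearly upright again (cap at (497,328), expected (490,334)). I can see why it happened: at 45° tilt this spot needs the wrist too close to the base. I'll measure the hand's real envelope in tool coordinates before choosing a smaller tilt.

Run:
```python
from h import *
s=manip.get_state();R0=R.from_euler('xyz',s['tool_rot']);p0=s['position']
pts=[]
for n,f in(('top','t4'),('scene','s4')):
    z=np.load('/tmp/%s.npz'%f);p,d=z['p'],z['d'];P=cloud(n,d)
    T=R0.inv().apply((P.reshape(-1,3)-p0)); 
    hsv=cv2.cvtColor(p,cv2.COLOR_RGB2HSV).reshape(-1,3)
    m=(abs(T[:,0])<.1)&(abs(T[:,1])<.1)&(T[:,2]>-.25)&(T[:,2]<.03)&(P.reshape(-1,3)[:,2]>.06)&(d.ravel()>0)
    T=T[m];
    for a in np.arange(-.25,.03,.02):
        q=T[(T[:,2]>=a)&(T[:,2]<a+.02)]
        if len(q)>3: print(n,round(a,2),len(q),'x',np.percentile(q[:,0],[3,97]).round(3),'y',np.percentile(q[:,1],[3,97]).round(3))
print(np.round(manip.camera_model('wrist')['tool_from_camera'],3))
```

```text
top -0.25 251 x [0.007 0.041] y [-0.042  0.035]
top -0.23 199 x [0.006 0.041] y [-0.042  0.023]
top -0.21 233 x [0.003 0.042] y [-0.043  0.035]
top -0.19 134 x [0.006 0.043] y [-0.044  0.033]
top -0.17 159 x [0.009 0.038] y [-0.037  0.027]
top -0.15 157 x [0.005 0.038] y [-0.039  0.028]
top -0.13 89 x [0.003 0.037] y [-0.039  0.029]
top -0.11 187 x [-0.008  0.029] y [-0.062  0.089]
top -0.09 386 x [-0.011  0.028] y [-0.065  0.097]
top -0.07 179 x [-0.009  0.028] y [-0.054  0.088]
top -0.05 170 x [-0.04   0.095] y [-0.046  0.083]
top -0.03 239 x [-0.004  0.098] y [-0.035  0.098]
top -0.01 243 x [0.005 0.099] y [-0.051  0.086]
top 0.01 54 x [0.009 0.097] y [-0.054  0.094]
scene -0.25 336 x [-0.012  0.042] y [-0.018  0.041]
scene -0.23 316 x [-0.012  0.042] y [-0.018  0.041]
scene -0.21 328 x [-0.013  0.043] y [-0.02   0.042]
scene -0.19 230 x [-0.012  0.044] y [-0.019  0.042]
scene -0.17 280 x [-0.014  0.038] y [-0.021  0.035]
scene -0.15 248 x [-0.012  0.039] y [-0.017  0.038]
scene -0.13 182 x [-0.009  0.039] y [-0.015  0.038]
scene -0.11 223 x [-0.004  0.026] y [-0.034  0.084]
scene -0.09 409 x [-0.005  0.034] y [-0.059  0.098]
scene -0.07 306 x [-0.01   0.032] y [-0.053  0.097]
scene -0.05 225 x [-0.009  0.024] y [-0.045  0.099]
scene -0.03 244 x [-0.009  0.098] y [-0.021  0.099]
scene -0.01 256 x [-0.024  0.099] y [-0.03   0.099]
scene 0.01 152 x [-0.053  0.098] y [-0.021  0.099]
[[ 0.    -0.955 -0.296  0.076]
 [ 1.     0.001 -0.001  0.   ]
 [ 0.001 -0.296  0.955 -0.132]
 [ 0.     0.     0.     1.   ]]
```

Run:
```python
from h import *
goals([((.425,-.04,.17),26,41),((.425,-.035,.25),26,35),((.43,-.03,.30),26,22)])
```

```text
((0.425, -0.04, 0.17), 26, 41) -> [0.24, -0.76, -0.51, 0.0, -0.04, -0.46]
((0.425, -0.035, 0.25), 26, 35) -> [2.05, -1.06, -2.46, -0.02, -0.64, -0.46]
((0.43, -0.03, 0.3), 26, 22) -> [3.31, -1.23, -3.56, -0.07, -1.94, -0.46]
```

```bash
python3 -m creep '[[0.1,-0.4,-0.3,0,0,0,0.7],[0.2,-0.7,-0.5,0,0,-0.2,0.7],[0.8,-0.8,-1.2,0,-0.2,-0.4,0.7],[1.4,-0.9,-1.8,0,-0.4,-0.5,0.7],[2,-1,-2.5,0,-0.6,-0.5,0.7],[2.5,-1.1,-2.9,0,-1,-0.5,0.7],[3,-1.2,-3.3,0,-1.5,-0.5,0.7],[3.3,-1.2,-3.6,0,-1.9,-0.5,0.7],[3.3,-1.2,-3.6,0,-1.9,-0.5,0.7],[3.3,-1.2,-3.6,0,-1.9,-0.5,0.7]]'
python3 -c "
from h import *
st()
p,d=cap('top','t5');p,d=cap('scene','s5')
p=cv2.imread('pics/s5.png')[100:280,160:350];cv2.imwrite('pics/s5z.png',cv2.resize(p,None,fx=4,fy=3.3))
p=cv2.imread('pics/t5.png')[130:300,180:320];cv2.imwrite('pics/t5z.png',cv2.resize(p,None,fx=4,fy=3.5))"
```

```text
clock: 6.38
position: [0.4292, -0.0313, 0.2993]
tool_rot: [-3.131, -0.393, 0.463]
wrist_force: [-0.5, -0.2, -0.5]
width: 0.303
t 6.38 pos [ 0.4292 -0.0313  0.2993] psi 28.0 tilt 22.5 F [-0.5 -0.2 -0.5] w 0.303 q [ 1.2  -0.45 -0.76  2.04 -0.66  1.25 -0.5 ]
```

View pics/s5z.png

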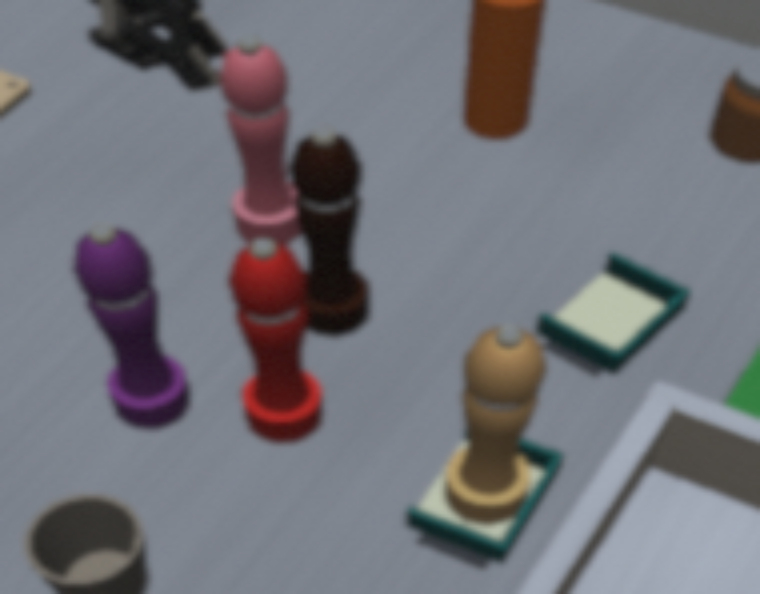

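View pics/t5z.png

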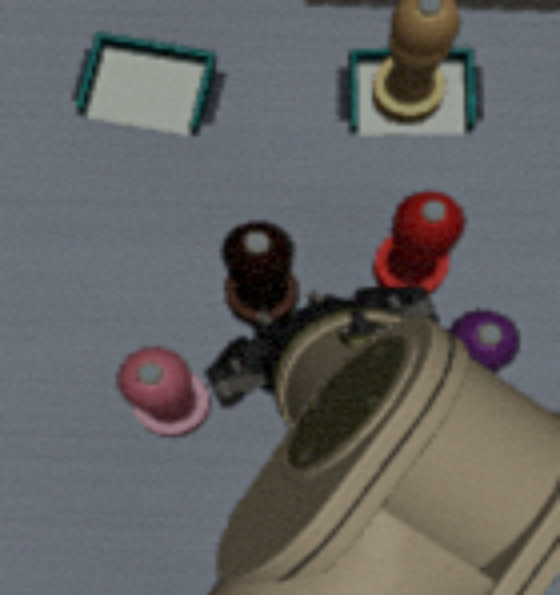

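The purple mill is upright and back where it started (cap (490,335) in the top crop, (105,235) in the scene crop). I'll descend behind the pepper at 20° tilt, pausing halfway to check.

Run:
```python
from h import *
goals([((.44,-.033,.28),27,20),((.44,-.033,.2),27,20),((.44,-.033,.12),27,20)])
```

```text
((0.44, -0.033, 0.28), 27, 20) -> [0.03, 0.22, 0.71, -0.04, -0.25, -0.05]
((0.44, -0.033, 0.2), 27, 20) -> [-0.99, 0.25, 3.17, -0.04, -0.25, -0.05]
((0.44, -0.033, 0.12), 27, 20) -> [-2.01, 0.27, 5.63, -0.04, -0.25, -0.05]
```

```bash
python3 -m creep '[[0,0.2,0.7,0,-0.2,0,0.7],[-0.3,0.2,1.4,0,-0.3,0,0.7],[-0.7,0.2,2.3,0,-0.3,0,0.7],[-1,0.2,3.2,0,-0.3,0,0.7],[-1,0.2,3.2,0,-0.3,0,0.7]]'
python3 -c "
from h import *
st()
goals([((.44,-.033,.13),27,20),((.44,-.033,.06),27,20)])"
```

```text
clock: 7.1
position: [0.4384, -0.0313, 0.1982]
tool_rot: [-3.129, -0.338, 0.463]
wrist_force: [1.1, -0.5, 1.4]
width: 0.305
t 7.1 pos [ 0.4384 -0.0313  0.1982] psi 28.7 tilt 19.4 F [ 1.1 -0.5  1.4] w 0.305 q [ 1.24 -0.32 -0.94  2.15 -0.59  1.01 -0.54]
((0.44, -0.033, 0.13), 27, 20) -> [-0.73, 0.1, 2.15, -0.05, 0.06, -0.04]
((0.44, -0.033, 0.06), 27, 20) -> [-1.51, 0.13, 4.35, -0.05, 0.06, -0.04]
```

```bash
python3 -m creep '[[-0.3,0.1,0.8,0,0,0,0.7],[-0.5,0.1,1.5,0,0,0,0.7],[-0.7,0.1,2.2,0,0,0,0.7],[-0.9,0.1,2.7,0,0,0,0.7],[-0.9,0.1,2.7,0,0,0,0.7]]'
python3 -c "
from h import *
st()
p,d=cap('top','t6');p,d=cap('scene','s6')
p=cv2.imread('pics/s6.png')[100:280,160:350];p=cv2.resize(p,None,fx=2,fy=2)
q=cv2.imread('pics/t6.png')[130:300,180:320];q=cv2.resize(q,None,fx=2.5,fy=2.5)
h=max(len(p),len(q));p=cv2.copyMakeBorder(p,0,h-len(p),0,0,0);q=cv2.copyMakeBorder(q,0,h-len(q),0,0,0)
cv2.imwrite('pics/c6.png',np.hstack([p,q]))
goals([((.44,-.033,.06),27,20),((.44,-.033,.025),27,20)])"
```

```text
clock: 7.72
position: [0.4421, -0.0331, 0.1147]
tool_rot: [-3.131, -0.34, 0.463]
wrist_force: [0.6, 0.2, 0.3]
width: 0.3
t 7.72 pos [ 0.4421 -0.0331  0.1147] psi 28.3 tilt 19.5 F [0.6 0.2 0.3] w 0.3 q [ 1.28 -0.13 -1.08  2.24 -0.49  0.75 -0.59]
((0.44, -0.033, 0.06), 27, 20) -> [-0.7, -0.04, 1.72, -0.03, 0.05, -0.04]
((0.44, -0.033, 0.025), 27, 20) -> [-1.09, -0.03, 2.82, -0.03, 0.05, -0.04]
```

View pics/c6.png

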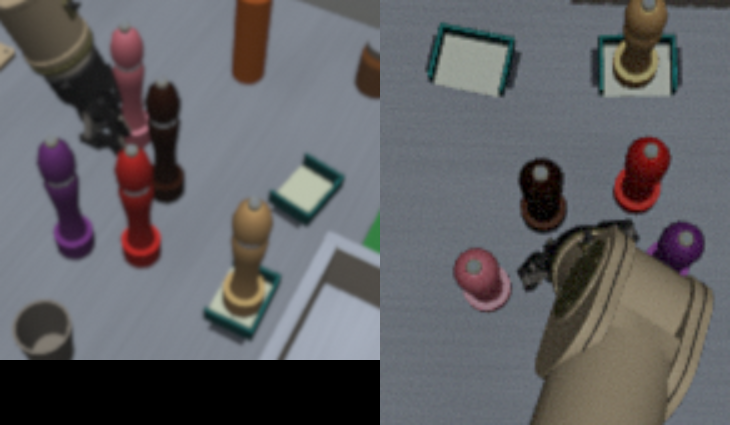

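Run:
```python
from h import *
for n,f in(('scene','s6'),('top','t6')):
    z=np.load('/tmp/%s.npz'%f);p,d=z['p'],z['d'];P=cloud(n,d).reshape(-1,3)
    m=(d.ravel()>0)&(P[:,2]>.10)&(P[:,0]>.1)&(P[:,0]<.55)&(P[:,1]>-.3)&(P[:,1]<.05)
    r=np.hypot(P[:,0]-.433,P[:,1]+.152)
    for a in np.arange(.0,.12,.01):
        q=P[m&(r>=a)&(r<a+.01)]
        if len(q): print(n,round(a,2),len(q),np.percentile(q[:,2],[0,50,100]).round(3), q[q[:,2]>.24].min(0).round(3) if (q[:,2]>.24).any() else '')
```

```text
scene 0.0 44 [0.222 0.233 0.237] 
scene 0.01 215 [0.1   0.215 0.234] 
scene 0.02 355 [0.11  0.182 0.216] 
scene 0.04 14 [0.186 0.193 0.197] 
scene 0.05 197 [0.166 0.301 0.429] [ 0.374 -0.143  0.278]
scene 0.06 1453 [0.153 0.369 0.452] [ 0.363 -0.15   0.24 ]
scene 0.07 1167 [0.142 0.396 0.469] [ 0.353 -0.151  0.24 ]
scene 0.08 940 [0.1   0.407 0.479] [ 0.343 -0.15   0.242]
scene 0.09 811 [0.101 0.357 0.489] [ 0.334 -0.147  0.241]
scene 0.1 604 [0.101 0.315 0.492] [ 0.324 -0.144  0.241]
scene 0.11 602 [0.102 0.47  0.499] [ 0.314 -0.14   0.243]
top 0.0 44 [0.222 0.233 0.24 ] [ 0.431 -0.153  0.24 ]
top 0.01 139 [0.208 0.219 0.227] 
top 0.02 107 [0.144 0.201 0.219] 
top 0.04 8 [0.189 0.194 0.195] 
top 0.05 19 [0.193 0.199 0.202] 
top 0.06 56 [0.183 0.433 0.445] [ 0.364 -0.145  0.418]
top 0.07 216 [0.136 0.447 0.461] [ 0.353 -0.149  0.433]
top 0.08 331 [0.107 0.458 0.476] [ 0.344 -0.15   0.251]
top 0.09 378 [0.107 0.463 0.484] [ 0.334 -0.146  0.242]
top 0.1 398 [0.153 0.467 0.491] [ 0.324 -0.143  0.242]
top 0.11 370 [0.195 0.472 0.499] [ 0.315 -0.139  0.243]
```

Everything keeps at least 16 mm from the purple mill, so I'll finish the descent.

```bash
python3 -m creep '[[-0.3,0,0.7,0,0,0,0.7],[-0.5,0,1.3,0,0,0,0.7],[-0.8,0,1.9,0,0,0,0.7],[-0.9,0,2.3,0,0,0,0.7],[-1,0,2.6,0,0,0,0.7],[-1.1,0,2.8,0,0,0,0.7],[-1.1,0,2.8,0,0,0,0.7]]'
cat > look.py <<'E'
from h import *
import sys
st()
k=sys.argv[1]
p,d=cap('top','t'+k);p,d2=cap('scene','s'+k)
p=cv2.imread('pics/s%s.png'%k)[100:280,160:350];p=cv2.resize(p,None,fx=2,fy=2)
q=cv2.imread('pics/t%s.png'%k)[130:300,180:320];q=cv2.resize(q,None,fx=2.5,fy=2.5)
h=max(len(p),len(q));p=cv2.copyMakeBorder(p,0,h-len(p),0,0,0);q=cv2.copyMakeBorder(q,0,h-len(q),0,0,0)
cv2.imwrite('pics/c%s.png'%k,cv2.convertScaleAbs(np.hstack([p,q]),alpha=1.4))
E
python3 look.py 7
```

```text
clock: 8.7
position: [0.4395, -0.0339, 0.0247]
tool_rot: [-3.133, -0.34, 0.464]
wrist_force: [0.1, -0.4, 0.2]
width: 0.299
t 8.7 pos [ 0.4395 -0.0339  0.0247] psi 28.1 tilt 19.5 F [ 0.1 -0.4  0.2] w 0.299 q [ 1.18  0.18 -1.08  2.32 -0.08  0.46 -0.9 ]
```

View pics/c7.png

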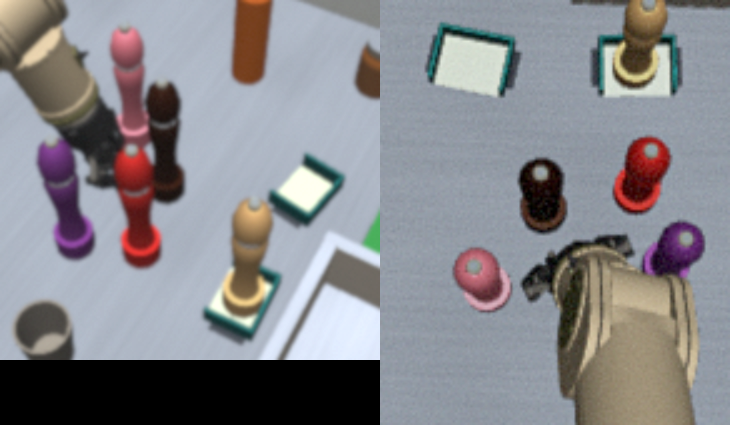

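```bash
python3 -c "
from h import *
cap('wrist','w7')"
```

```text
(no output)
```

View pics/w7.png

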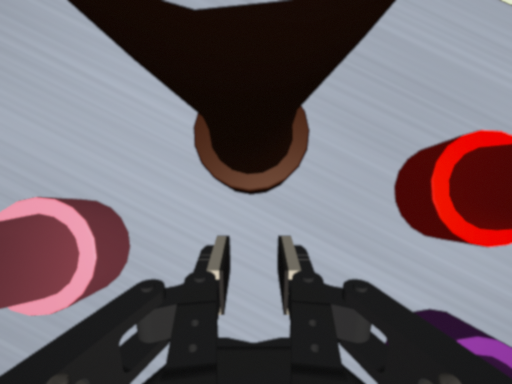

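```bash
cat >> h.py <<'E'
def wplane(u,v,z):
    m=manip.camera_model('wrist');K=np.array(m['K']);T=np.array(m['tool_from_camera'])
    s=manip.get_state();R0=R.from_euler('xyz',s['tool_rot']).as_matrix()
    c=R0@T[:3,3]+s['position']; r=R0@T[:3,:3]@np.linalg.inv(K)@np.array([u,v,1.])
    return c+r*(z-c[2])/r[2]
E
python3 - <<'E'
from h import *
p=np.load('/tmp/w7.npz')['p']; hsv=cv2.cvtColor(p,cv2.COLOR_RGB2HSV)
m=((hsv[...,2]>60)&(hsv[...,1]>90)&((hsv[...,0]<15)))
m[:,:180]=0;m[:,320:]=0;m[210:]=0
vv,uu=np.nonzero(m)
e=np.array([wplane(u,v,.038)[:2] for u,v in zip(uu,vv)],np.float32)
print(len(e),cv2.minEnclosingCircle(e), uu.min(),uu.max(),vv.max())
E
```

```text
Traceback (most recent call last):
  File "h.py", line 28, in wplane
    s=manip.get_state();R0=R.from_euler('xyz',s['tool_rot']).as_matrix()
ValueError: time passes only in moves, steps and waits
```

```bash
sed -i "s/    s=manip.get_state();R0=R.from_euler('xyz',s\['tool_rot'\]).as_matrix()/    s=S();R0=R.from_euler('xyz',s['tool_rot']).as_matrix()/; s/    s=manip.get_state(); R/    s=S(); R/" h.py
cat >> h.py <<'E'
_s=None
def S():
    global _s
    if _s is None: _s=manip.get_state()
    return _s
E
cat > wm.py <<'E'
from h import *
p=np.load('/tmp/w7.npz')['p']; hsv=cv2.cvtColor(p,cv2.COLOR_RGB2HSV)
m=((hsv[...,2]>60)&(hsv[...,1]>90)&((hsv[...,0]<15)))
m[:,:180]=0;m[:,320:]=0;m[210:]=0
vv,uu=np.nonzero(m)
e=np.array([wplane(u,v,.038)[:2] for u,v in zip(uu,vv)],np.float32)
print(len(e),cv2.minEnclosingCircle(e), uu.min(),uu.max(),vv.max())
E
python3 wm.py
```

```text
2851 ((0.49482420086860657, -0.0049338084645569324), 0.02716127783060074) 195 307 189
```

```bash
cat > path.py <<'E'
from h import *
def path(L,D=.039,tilt=20,z=.025):
    for x,y,psi in L:
        a=np.radians(psi); r=goal((x-D*np.cos(a),y-D*np.sin(a),z),psi,tilt); print((x,y,psi),(np.round(np.array(r)*20)/20).tolist())
E
python3 - <<'E'
from path import *
path([(.487,-.009,28),(.495,-.005,29),(.502,-.001,31),(.509,.004,33),(.515,.009,35),(.521,.015,38),(.527,.021,41),(.533,.027,44),(.54,.034,46)])
E
```

```text
(0.487, -0.009, 28) [0.45, -0.0, 0.15, 0.0, 0.05, -0.15]
(0.495, -0.005, 29) [0.75, 0.0, 0.25, 0.05, 0.05, -0.2]
(0.502, -0.001, 31) [1.0, 0.05, 0.35, 0.1, 0.05, -0.4]
(0.509, 0.004, 33) [1.25, 0.05, 0.45, 0.15, 0.05, -0.6]
(0.515, 0.009, 35) [1.5, 0.05, 0.55, 0.25, 0.05, -0.8]
(0.521, 0.015, 38) [1.75, 0.0, 0.65, 0.35, 0.05, -1.05]
(0.527, 0.021, 41) [2.05, -0.0, 0.7, 0.45, 0.05, -1.35]
(0.533, 0.027, 44) [2.3, -0.05, 0.8, 0.55, 0.05, -1.65]
(0.54, 0.034, 46) [2.6, -0.1, 0.95, 0.6, 0.05, -1.8]
```

```bash
python3 -m creep '[[0.25,0,0.1,0,0,-0.1,0.7],[0.45,0,0.15,0,0.05,-0.15,0.7],[0.6,0,0.2,0,0.05,-0.2,0.7],[0.75,0,0.25,0.05,0.05,-0.2,0.7],[0.85,0,0.3,0.05,0.05,-0.3,0.7],[1,0.05,0.35,0.1,0.05,-0.4,0.7],[1.1,0.05,0.4,0.1,0.05,-0.5,0.7],[1.25,0.05,0.45,0.15,0.05,-0.6,0.7],[1.25,0.05,0.45,0.15,0.05,-0.6,0.7]]'
python3 look.py 8
```

```text
clock: 9.98
position: [0.4761, -0.0169, 0.0243]
tool_rot: [3.139, -0.35, 0.576]
wrist_force: [-1.4, -2.7, 0.3]
width: 0.302
t 9.97 pos [ 0.4761 -0.0169  0.0243] psi 32.6 tilt 20.1 F [-1.4 -2.7  0.3] w 0.302 q [ 1.06  0.28 -1.02  2.24  0.05  0.47 -0.95]
```

View pics/c8.png

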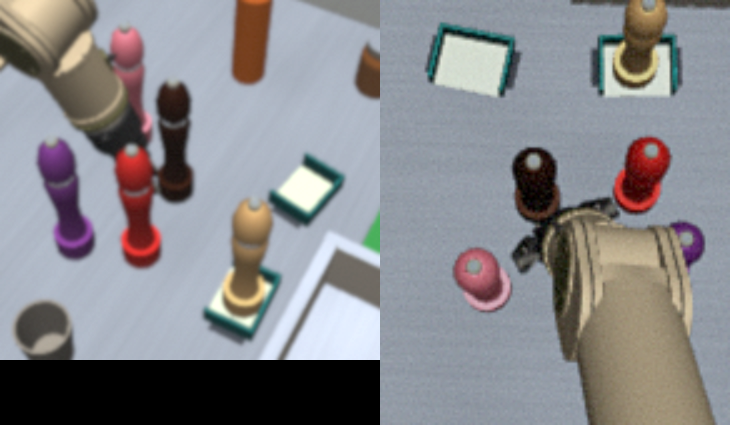

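The pepper slid about 13 mm, upright, with about 3 N of force. The purple mill is partly hidden behind the arm at (690,240) in the right panel and hasn't moved. I'll continue.

```bash
cat > pm.py <<'E'
from meas import *
import sys
def pep(k,g):
    z=np.load('/tmp/t%s.npz'%k);c,r,n=foot('top',z['p'],z['d'],g);print('pep top',(c+[.0015,-.002]).round(4),r,n)
    z=np.load('/tmp/s%s.npz'%k);c,r,n=foot('scene',z['p'],z['d'],g);print('pep scene',(c+[-.006,.0005]).round(4),r,n)
E
python3 - <<'E'
from pm import *
from path import *
pep('8',(.51,.005))
path([(.515,.009,35),(.521,.015,38),(.527,.021,41),(.533,.027,44),(.54,.034,46),(.546,.041,48),(.552,.048,49),(.558,.055,50),(.565,.063,50)])
E
```

```text
pep top [4.969e-01 3.000e-04] 0.034 98
pep scene [4.994e-01 3.000e-04] 0.0322 120
(0.515, 0.009, 35) [0.25, 0.05, 0.05, 0.1, -0.0, -0.2]
(0.521, 0.015, 38) [0.5, 0.05, 0.15, 0.2, -0.0, -0.45]
(0.527, 0.021, 41) [0.8, 0.05, 0.25, 0.3, -0.0, -0.75]
(0.533, 0.027, 44) [1.05, 0.05, 0.35, 0.4, -0.0, -1.05]
(0.54, 0.034, 46) [1.35, 0.05, 0.5, 0.45, -0.0, -1.2]
(0.546, 0.041, 48) [1.65, -0.0, 0.6, 0.55, -0.0, -1.4]
(0.552, 0.048, 49) [1.95, -0.1, 0.7, 0.55, -0.0, -1.5]
(0.558, 0.055, 50) [2.2, -0.15, 0.8, 0.6, -0.0, -1.6]
(0.565, 0.063, 50) [2.55, -0.25, 0.9, 0.6, -0.0, -1.6]
```

```bash
python3 -m creep '[[0.15,0.05,0,0,0,-0.1,0.7],[0.25,0.05,0.05,0.1,0,-0.2,0.7],[0.4,0.05,0.1,0.15,0,-0.35,0.7],[0.5,0.05,0.15,0.2,0,-0.45,0.7],[0.65,0.05,0.2,0.25,0,-0.6,0.7],[0.8,0.05,0.25,0.3,0,-0.75,0.7],[0.95,0.05,0.3,0.35,0,-0.9,0.7],[1.05,0.05,0.35,0.4,0,-1.05,0.7],[1.2,0.05,0.4,0.4,0,-1.15,0.7],[1.35,0.05,0.5,0.45,0,-1.2,0.7],[1.5,0,0.55,0.5,0,-1.3,0.7],[1.65,0,0.6,0.55,0,-1.4,0.7],[1.65,0,0.6,0.55,0,-1.4,0.7]]'
python3 look.py 9
```

```text
clock: 11.7
position: [0.5204, 0.012, 0.0244]
tool_rot: [-3.137, -0.35, 0.836]
wrist_force: [-0.1, -0.8, -0.3]
width: 0.299
t 11.7 pos [0.5204 0.012  0.0244] psi 48.6 tilt 20.1 F [-0.1 -0.8 -0.3] w 0.299 q [ 0.96  0.44 -1.    2.09  0.17  0.58 -0.82]
```

View pics/c9.png

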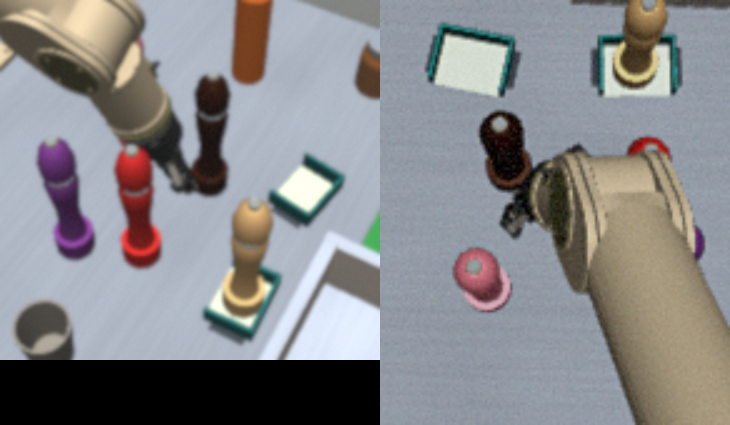

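The pepper is upright, with its cap at (500,122) in the right panel. Red, purple, pink and salt haven't moved. I'll locate the pepper from its cap relative to its start, then continue.

```bash
cat >> pm.py <<'E'
def capxy(k,u,v,rad=7):
    "steel cap centroid near (u,v) in top view -> world xy on mill axis (height .236)"
    p=np.load('/tmp/t%s.npz'%k)['p'];h=cv2.cvtColor(p,cv2.COLOR_RGB2HSV).astype(int)
    vv,uu=np.indices(h.shape[:2]); m=(np.hypot(uu-u,vv-v)<rad)&(h[...,2]>85)&(h[...,1]<60)
    w=h[...,2][m]-80.; return plane('top',(uu[m]*w).sum()/w.sum(),(vv[m]*w).sum()/w.sum(),.236)[:2],m.sum()
E
python3 - <<'E'
from pm import *
print(capxy('0',244.4,198.8),capxy('9',228,178.8))
E
```

```text
(array([ 0.49740802, -0.00390494]), np.int64(28)) (array([0.55080051, 0.04045697]), np.int64(44))
```

Run:
```python
from path import *
path([(.548,.041,49),(.555,.050,50),(.562,.058,51),(.57,.067,51),(.578,.077,51),(.586,.087,50),(.594,.097,50),(.60,.105,50)])
```

```text
(0.548, 0.041, 49) [0.05, 0.05, -0.0, 0.0, -0.0, -0.1]
(0.555, 0.05, 50) [0.4, 0.05, 0.15, 0.05, -0.0, -0.2]
(0.562, 0.058, 51) [0.75, 0.1, 0.25, 0.1, -0.0, -0.3]
(0.57, 0.067, 51) [1.1, 0.05, 0.4, 0.1, -0.0, -0.3]
(0.578, 0.077, 51) [1.5, 0.05, 0.55, 0.1, -0.0, -0.3]
(0.586, 0.087, 50) [1.9, -0.0, 0.7, 0.05, -0.0, -0.2]
(0.594, 0.097, 50) [2.3, -0.05, 0.8, 0.05, -0.0, -0.2]
(0.6, 0.105, 50) [2.65, -0.05, 0.95, 0.05, -0.0, -0.2]
```

```bash
python3 -m creep '[[0.15,0.05,0.05,0,0,-0.1,0.7],[0.3,0.05,0.1,0,0,-0.15,0.7],[0.45,0.05,0.15,0.05,0,-0.2,0.7],[0.6,0.1,0.2,0.05,0,-0.25,0.7],[0.75,0.1,0.25,0.1,0,-0.3,0.7],[0.95,0.1,0.35,0.1,0,-0.3,0.7],[1.1,0.05,0.4,0.1,0,-0.3,0.7],[1.3,0.05,0.45,0.1,0,-0.3,0.7],[1.5,0.05,0.55,0.1,0,-0.3,0.7],[1.7,0,0.6,0.05,0,-0.2,0.7],[1.9,0,0.7,0.05,0,-0.2,0.7],[2.1,0,0.75,0.05,0,-0.2,0.7],[2.3,-0.05,0.85,0.05,0,-0.2,0.7],[2.5,-0.05,0.9,0.05,0,-0.2,0.7],[2.65,-0.05,0.95,0.05,0,-0.2,0.7],[2.65,-0.05,0.95,0.05,0,-0.2,0.7]]'
python3 look.py 10
```

```text
clock: 13.8
position: [0.5756, 0.0759, 0.0249]
tool_rot: [-3.141, -0.35, 0.874]
wrist_force: [-0.6, -0.3, -0.6]
width: 0.303
t 13.8 pos [0.5756 0.0759 0.0249] psi 50.1 tilt 20.1 F [-0.6 -0.3 -0.6] w 0.303 q [ 0.71  0.52 -0.9   1.97  0.27  0.6  -0.97]
```

View pics/c10.png

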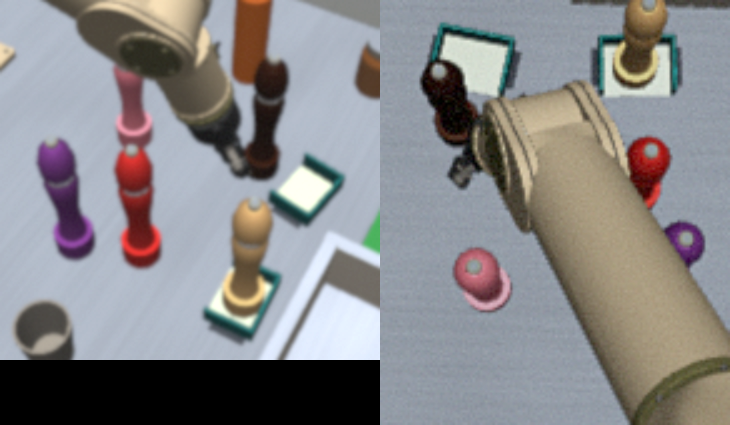

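The pepper is upright just in front of the empty bay's mouth, cap at (437,70) in the right panel. I'll measure it and plan to back off and swing round to the bay-axis heading of about -10°.

Run:
```python
from pm import *
from path import *
c,n=capxy('10',202.8,158);M=c+np.array([.495-.4974,-.005+.0039]);print('M',M.round(4),n)
a=np.radians(-10.2);ax=np.array([np.cos(a),np.sin(a)]);ay=np.array([-ax[1],ax[0]]);d=M-[.6845,.091];print('bay coords',(d@ax).round(4),(d@ay).round(4))
for D,psi in((.055,50),(.07,50),(.075,35),(.075,20),(.075,5),(.07,-10)):
    print(D,end=' ');path([(M[0],M[1],psi)],D=D)
```

```text
M [0.6015 0.1062] 39
bay coords -0.0844 0.0003
0.055 (np.float64(0.6015055736844892), np.float64(0.10622798847654327), 50) [-0.45, 0.0, -0.15, -0.0, -0.0, 0.0]
0.07 (np.float64(0.6015055736844892), np.float64(0.10622798847654327), 50) [-0.95, 0.0, -0.35, -0.0, -0.0, 0.0]
0.075 (np.float64(0.6015055736844892), np.float64(0.10622798847654327), 35) [-1.0, -0.65, -0.35, -0.5, -0.0, 1.4]
0.075 (np.float64(0.6015055736844892), np.float64(0.10622798847654327), 20) [-0.8, -1.25, -0.3, -1.05, -0.0, 2.8]
0.075 (np.float64(0.6015055736844892), np.float64(0.10622798847654327), 5) [-0.4, -1.75, -0.15, -1.55, -0.0, 4.25]
0.07 (np.float64(0.6015055736844892), np.float64(0.10622798847654327), -10) [0.15, -2.0, 0.05, -2.05, -0.0, 5.65]
```

The pepper is on the bay axis to within 1 mm. Now to back off and swing round behind it.

```bash
python3 -m creep '[[-0.3,0,-0.1,0,0,0,0.7],[-0.6,0,-0.2,0,0,0,0.7],[-0.95,0,-0.35,0,0,0,0.7],[-1,-0.3,-0.35,-0.25,0,0.7,0.7],[-1,-0.65,-0.35,-0.5,0,1.4,0.7],[-0.9,-0.95,-0.3,-0.8,0,2.1,0.7],[-0.8,-1.25,-0.3,-1.05,0,2.8,0.7],[-0.6,-1.5,-0.2,-1.3,0,3.5,0.7],[-0.4,-1.75,-0.15,-1.55,0,4.25,0.7],[-0.15,-1.9,-0.05,-1.8,0,4.95,0.7],[0.1,-2,0.05,-2.05,0,5.65,0.7],[0.1,-2,0.05,-2.05,0,5.65,0.7]]'
python3 look.py 11; python3 -c "
from h import *
cap('wrist','w11')"
```

```text
clock: 15.4
position: [0.5312, 0.1179, 0.0246]
tool_rot: [-3.14, -0.349, -0.176]
wrist_force: [-0.6, -0.2, -0.4]
width: 0.3
t 15.4 pos [0.5312 0.1179 0.0246] psi -9.7 tilt 20.0 F [-0.6 -0.2 -0.4] w 0.3 q [-0.19  0.25 -0.25  2.14  0.52  0.52 -2.59]
```

View pics/c11.png

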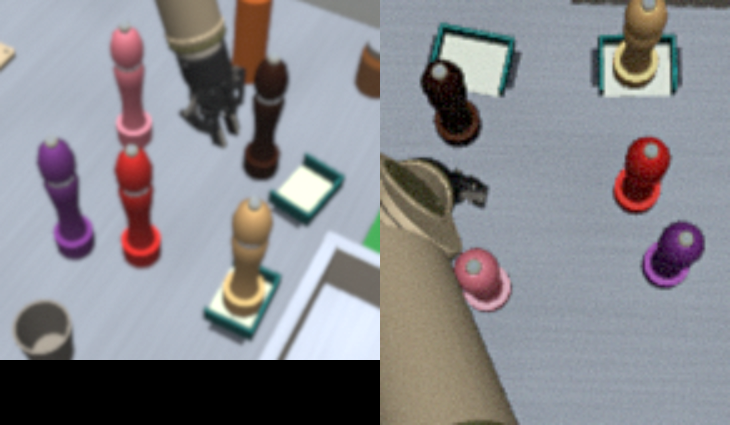

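View pics/w11.png

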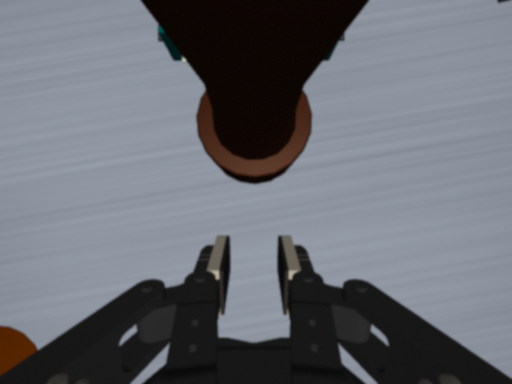

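The wrist view has the foot centred at (254,120), with the bay's rail ends symmetric at (172,55) and (337,50). j7 is near its limit, so I'll use heading -6° and check progress.

Run:
```python
from path import *
a=np.radians(-10.2);ax=np.array([np.cos(a),np.sin(a)]);o=np.array([.6845,.091])
for s in (-.105,-.095,-.085,-.075,-.065,-.055,-.045,-.035,-.025,-.015,-.01,-.005,0,.003):
    print(s,end=' ');path([(*(o+s*ax).round(4),-6)])
```

```text
-0.105 (np.float64(0.5812), np.float64(0.1096), -6) [0.35, 0.0, 0.1, 0.15, 0.0, -0.4]
-0.095 (np.float64(0.591), np.float64(0.1078), -6) [0.7, 0.0, 0.25, 0.15, 0.0, -0.4]
-0.085 (np.float64(0.6008), np.float64(0.1061), -6) [1.0, 0.0, 0.35, 0.15, 0.0, -0.4]
-0.075 (np.float64(0.6107), np.float64(0.1043), -6) [1.3, 0.0, 0.45, 0.15, 0.0, -0.4]
-0.065 (np.float64(0.6205), np.float64(0.1025), -6) [1.6, 0.0, 0.55, 0.15, 0.0, -0.4]
-0.055 (np.float64(0.6304), np.float64(0.1007), -6) [1.95, 0.05, 0.7, 0.15, 0.0, -0.4]
-0.045 (np.float64(0.6402), np.float64(0.099), -6) [2.25, 0.05, 0.8, 0.15, 0.0, -0.4]
-0.035 (np.float64(0.6501), np.float64(0.0972), -6) [2.55, 0.05, 0.9, 0.15, 0.0, -0.4]
-0.025 (np.float64(0.6599), np.float64(0.0954), -6) [2.85, 0.05, 1.0, 0.15, 0.0, -0.4]
-0.015 (np.float64(0.6697), np.float64(0.0937), -6) [3.2, 0.05, 1.15, 0.15, 0.0, -0.4]
-0.01 (np.float64(0.6747), np.float64(0.0928), -6) [3.35, 0.05, 1.2, 0.15, 0.0, -0.4]
-0.005 (np.float64(0.6796), np.float64(0.0919), -6) [3.5, 0.05, 1.25, 0.15, 0.0, -0.4]
0 (np.float64(0.6845), np.float64(0.091), -6) [3.65, 0.05, 1.3, 0.15, 0.0, -0.4]
0.003 (np.float64(0.6875), np.float64(0.0905), -6) [3.75, 0.05, 1.35, 0.15, 0.0, -0.4]
```

```bash
python3 -m creep '[[0.35,0,0.1,0.15,0,-0.4,0.7],[0.7,0,0.25,0.15,0,-0.4,0.7],[0.85,0,0.3,0.15,0,-0.4,0.7],[1,0,0.35,0.15,0,-0.4,0.7],[1.15,0,0.4,0.15,0,-0.4,0.7],[1.3,0,0.45,0.15,0,-0.4,0.7],[1.45,0,0.5,0.15,0,-0.4,0.7],[1.6,0,0.55,0.15,0,-0.4,0.7],[1.75,0,0.6,0.15,0,-0.4,0.7],[1.95,0.05,0.7,0.15,0,-0.4,0.7],[1.95,0.05,0.7,0.15,0,-0.4,0.7]]'
python3 look.py 12; python3 -c "
from h import *
cap('wrist','w12')"
```

```text
clock: 16.92
position: [0.5931, 0.1038, 0.0248]
tool_rot: [-3.139, -0.349, -0.103]
wrist_force: [0.6, -0.5, -0.6]
width: 0.299
t 16.93 pos [0.5931 0.1038 0.0248] psi -5.4 tilt 20.0 F [ 0.6 -0.5 -0.6] w 0.299 q [-0.09  0.34 -0.26  2.01  0.47  0.52 -2.38]
```

View pics/c12.png

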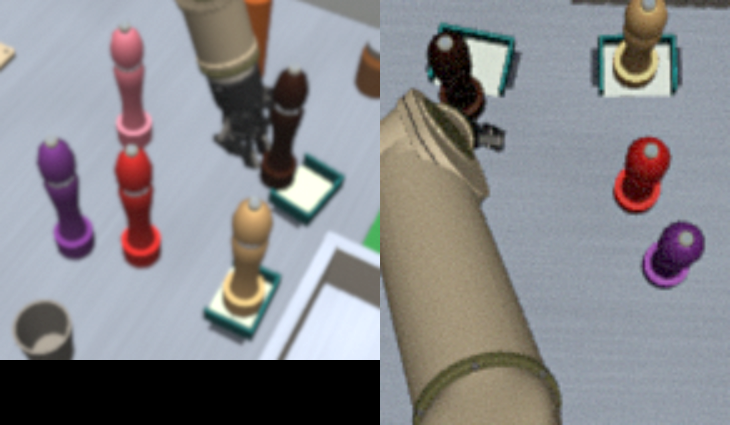

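View pics/w12.png

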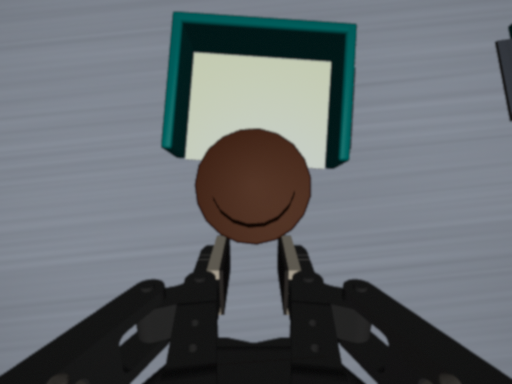

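The foot is just entering the bay, centred (foot u=253, rails 172 to 340). Continuing.

Run:
```python
from path import *
a=np.radians(-10.2);ax=np.array([np.cos(a),np.sin(a)]);o=np.array([.6845,.091])
for s in (-.045,-.03,-.015,-.01,0,.003):
    print(s,end=' ');path([(*(o+s*ax).round(4),-6)])
```

```text
-0.045 (np.float64(0.6402), np.float64(0.099), -6) [0.25, 0.0, 0.1, -0.0, -0.0, 0.0]
-0.03 (np.float64(0.655), np.float64(0.0963), -6) [0.75, 0.05, 0.25, -0.0, -0.0, 0.0]
-0.015 (np.float64(0.6697), np.float64(0.0937), -6) [1.2, 0.1, 0.45, -0.0, -0.0, 0.0]
-0.01 (np.float64(0.6747), np.float64(0.0928), -6) [1.35, 0.1, 0.5, -0.0, -0.0, 0.0]
0 (np.float64(0.6845), np.float64(0.091), -6) [1.7, 0.1, 0.6, -0.0, -0.0, 0.0]
0.003 (np.float64(0.6875), np.float64(0.0905), -6) [1.75, 0.1, 0.65, -0.0, -0.0, 0.0]
```

```bash
python3 -m creep '[[0.15,0,0.05,0,0,0,0.7],[0.3,0,0.1,0,0,0,0.7],[0.45,0.05,0.15,0,0,0,0.7],[0.6,0.05,0.2,0,0,0,0.7],[0.75,0.05,0.25,0,0,0,0.7],[0.9,0.05,0.3,0,0,0,0.7],[1.05,0.1,0.4,0,0,0,0.7],[1.2,0.1,0.45,0,0,0,0.7],[1.35,0.1,0.5,0,0,0,0.7],[1.35,0.1,0.5,0,0,0,0.7]]'
python3 look.py 13; python3 -c "
from h import *
cap('wrist','w13')"
```

```text
clock: 18.32
position: [0.6356, 0.0965, 0.0245]
tool_rot: [-3.139, -0.349, -0.103]
wrist_force: [-0.3, 0.1, 0.3]
width: 0.301
t 18.32 pos [0.6356 0.0965 0.0245] psi -5.4 tilt 20.0 F [-0.3  0.1  0.3] w 0.301 q [-0.06  0.41 -0.26  1.91  0.46  0.54 -2.32]
```

View pics/w13.png

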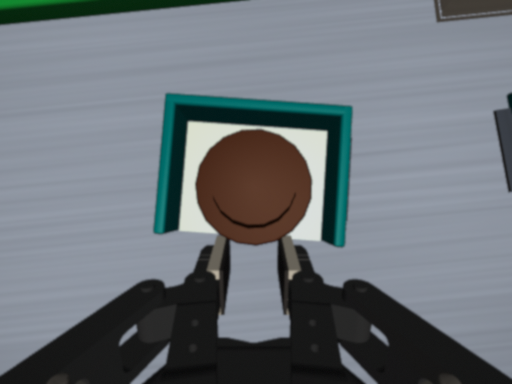

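View pics/c13.png

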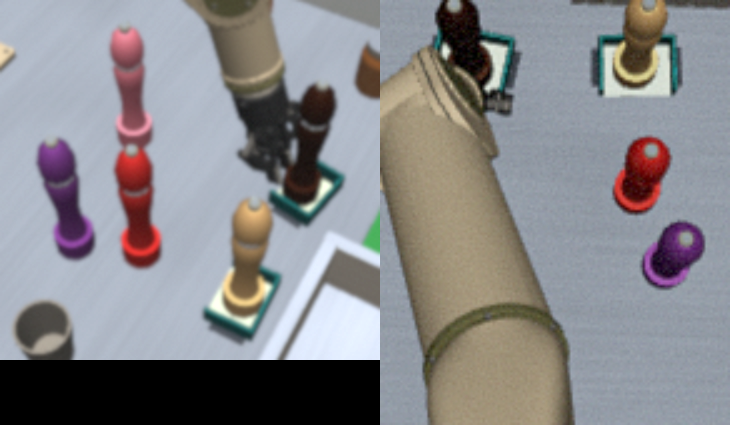

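Run:
```python
from h import *
a=np.radians(-10.2);ax=np.array([np.cos(a),np.sin(a)])
p=np.load('/tmp/w13.npz')['p'];print(p[95:130:1,254].tolist())
for v in(107,109,111,113): print(v,wplane(254,v,.03)[:2].round(4),(wplane(254,v,.03)[:2]@ax).round(4))
for z in(.038,.0):
  f=wplane(254,129,z)[:2];b=wplane(254,244,z)[:2];print(z,f.round(4),(f@ax).round(4),np.linalg.norm(f-b))
```

```text
[[139, 146, 157], [139, 147, 157], [132, 142, 153], [108, 128, 136], [68, 109, 112], [24, 101, 100], [0, 104, 101], [0, 108, 105], [4, 111, 108], [8, 114, 110], [10, 115, 111], [12, 112, 109], [6, 102, 99], [1, 86, 83], [0, 64, 62], [1, 43, 42], [0, 29, 29], [1, 27, 27], [2, 27, 27], [2, 27, 26], [0, 26, 26], [1, 27, 27], [1, 27, 27], [1, 26, 26], [1, 26, 26], [1, 27, 27], [2, 27, 27], [1, 26, 26], [4, 28, 28], [42, 54, 54], [107, 116, 112], [171, 179, 171], [201, 209, 197], [191, 197, 185], [141, 141, 132]]
107 [0.7128 0.0882] 0.6859
109 [0.7118 0.0883] 0.6849
111 [0.7107 0.0884] 0.6838
113 [0.7097 0.0885] 0.6828
0.038 [0.6993 0.0896] 0.6724 0.054550872420199036
0.0 [0.7099 0.0885] 0.683 0.06968289358268402
```

About 12 mm remain. I'll make the final approach in small steps and watch the force.

```bash
python3 -m creep '[[0.1,0,0.05,0,0,0,0.7],[0.2,0,0.1,0,0,0,0.7],[0.25,0,0.1,0,0,0,0.7],[0.3,0,0.1,0,0,0,0.7],[0.35,0,0.15,0,0,0,0.7],[0.35,0,0.15,0,0,0,0.7]]'; python3 -m creep '[[0.05,0,0,0,0,0,0.7],[0.05,0,0,0,0,0,0.7]]'; python3 look.py 14; python3 -c "
from h import *
cap('wrist','w14')"
```

```text
clock: 19.23
position: [0.6465, 0.0955, 0.0238]
tool_rot: [-3.139, -0.349, -0.102]
wrist_force: [-4.1, 1.4, 1.5]
width: 0.297
clock: 19.48
position: [0.6476, 0.0954, 0.024]
tool_rot: [-3.139, -0.348, -0.102]
wrist_force: [-3.4, 0.2, -0.4]
width: 0.302
t 19.48 pos [0.6476 0.0954 0.024 ] psi -5.5 tilt 20.0 F [-3.4  0.2 -0.4] w 0.302 q [-0.06  0.44 -0.26  1.88  0.45  0.55 -2.3 ]
```

View pics/w14.png

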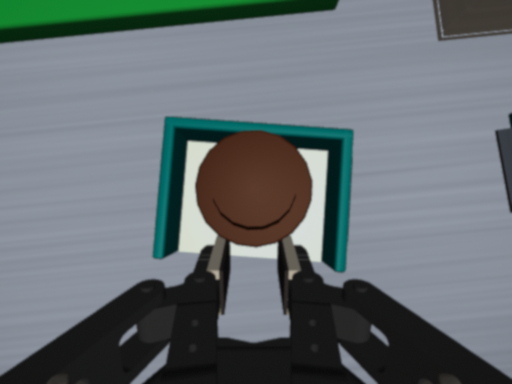

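```bash
python3 -m creep '[[0.05,0,0,0,0,0,0.7],[0.05,0,0,0,0,0,0.7]]'; python3 -m creep '[[0.05,0,0.05,0,0,0,0.7],[0.05,0,0.05,0,0,0,0.7]]'
```

```text
clock: 19.88
position: [0.648, 0.0954, 0.024]
tool_rot: [-3.14, -0.346, -0.102]
wrist_force: [-8.4, 1.5, 1.7]
width: 0.298
clock: 20.12
position: [0.6488, 0.0953, 0.023]
tool_rot: [-3.141, -0.344, -0.101]
wrist_force: [-20.0, 0.9, 11.4]
width: 0.299
```

The force rose to 20 N without further motion, so the foot is against the back rail. Backing straight out now.

```bash
python3 -m creep '[[-0.1,0,-0.05,0,0,0,0.7],[-0.3,0,-0.1,0,0,0,0.7],[-0.6,0,-0.2,0,0,0,0.7],[-0.9,0,-0.3,0,0,0,0.7],[-1.2,0,-0.4,0,0,0,0.7],[-1.5,0,-0.5,0,0,0,0.7],[-1.8,0,-0.6,0,0,0,0.7],[-1.8,0,-0.6,0,0,0,0.7]]'
python3 look.py 15; python3 -c "
from h import *
cap('wrist','w15')"
```

```text
clock: 21.12
position: [0.5939, 0.101, 0.0223]
tool_rot: [-3.139, -0.349, -0.102]
wrist_force: [1.3, 0.3, -0.3]
width: 0.298
t 21.12 pos [0.5939 0.101  0.0223] psi -5.5 tilt 20.0 F [ 1.3  0.3 -0.3] w 0.298 q [-0.09  0.35 -0.26  2.02  0.47  0.51 -2.37]
```

View pics/w15.png

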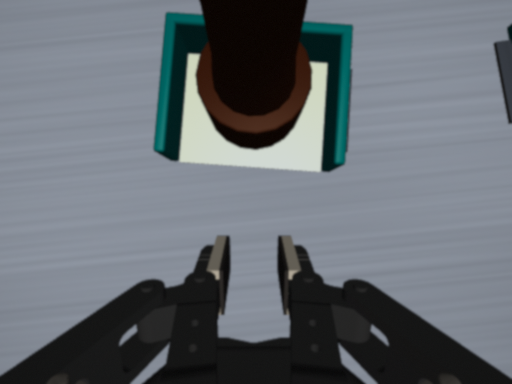

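View pics/t15.png

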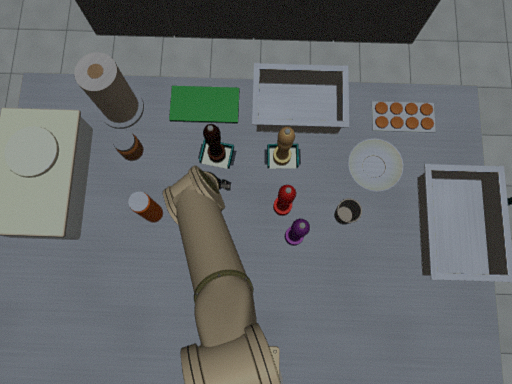

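View pics/s15.png

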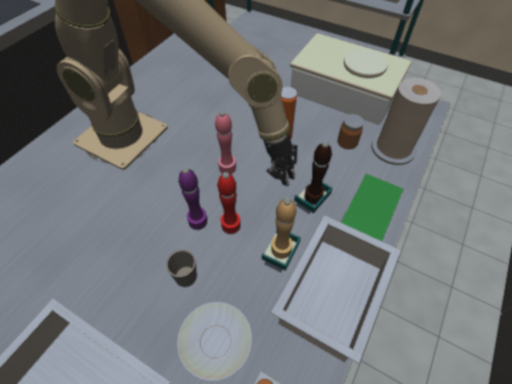

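The pepper stands upright and centred in the bay (foot at (254,90) in the wrist view), and nothing else looks moved. I'll check the gap to the rail and whether any bystander shifted.

```bash
python3 - <<'E'
from pm import *
p=np.load('/tmp/w15.npz')['p'].astype(int)
print('left col 190',p[14:34,192].tolist()); print('right col 322',p[22:44,322].tolist()); print('rim col 254',p[118:150,254].tolist())
E
python3 - <<'E'
from pm import *
print('bypass: objects then/now')
a=np.load('/tmp/t0.npz')['p'].astype(int);b=np.load('/tmp/t15.npz')['p'].astype(int)
print([ (c0.round(4),c1.round(4)) for c0,c1 in [(capxy('0',u,v,5)[0],capxy('15',u,v,5)[0]) for u,v in((302.4,225.6),(287.5,189.5),(286,132))]])
a=np.load('/tmp/s0.npz')['p'];b=np.load('/tmp/s15.npz')['p']
d=cv2.absdiff(a,b).max(2)>35
n,l,s,c=cv2.connectedComponentsWithStats(cv2.morphologyEx(d.astype(np.uint8),cv2.MORPH_OPEN,np.ones((3,3))));print(s[1:].tolist())
E
```

```text
left col 190 [[47, 98, 99], [8, 92, 91], [0, 93, 91], [0, 95, 93], [0, 96, 93], [0, 96, 94], [0, 96, 93], [0, 91, 89], [0, 82, 80], [0, 70, 68], [0, 53, 52], [1, 37, 37], [3, 27, 27], [0, 24, 23], [1, 24, 24], [2, 24, 25], [1, 23, 24], [0, 24, 23], [2, 24, 25], [1, 24, 24]]
right col 322 [[83, 110, 116], [40, 95, 96], [1, 92, 90], [0, 94, 92], [0, 96, 94], [0, 98, 95], [0, 99, 97], [0, 99, 96], [0, 93, 90], [0, 82, 80], [0, 70, 68], [0, 53, 52], [1, 36, 36], [0, 26, 26], [4, 25, 26], [0, 23, 24], [3, 26, 25], [0, 23, 23], [2, 25, 25], [1, 24, 24], [2, 24, 24], [0, 23, 23]]
rim col 254 [[73, 42, 28], [73, 42, 28], [73, 43, 28], [74, 43, 29], [74, 43, 29], [75, 44, 30], [75, 44, 30], [76, 45, 30], [76, 46, 31], [77, 46, 31], [77, 46, 31], [76, 45, 31], [73, 43, 29], [66, 37, 25], [52, 27, 17], [34, 17, 9], [19, 7, 3], [13, 5, 3], [11, 5, 2], [12, 6, 2], [12, 6, 3], [11, 4, 1], [12, 4, 2], [11, 5, 3], [12, 6, 2], [12, 5, 2], [12, 6, 2], [12, 6, 3], [12, 5, 4], [20, 15, 13], [58, 57, 54], [120, 124, 118]]
bypass: objects then/now
[(array([ 0.432 , -0.1513]), array([ 0.432, -0.151])), (array([ 0.5211, -0.1154]), array([ 0.5212, -0.1153])), (array([ 0.6802, -0.1108]), array([ 0.6802, -0.1105]))]
[[14, 0, 42, 25, 462], [157, 0, 141, 186, 7141], [40, 27, 17, 12, 102], [96, 26, 3, 3, 9], [94, 47, 20, 32, 321], [118, 51, 7, 17, 85], [61, 57, 32, 22, 220], [64, 77, 4, 4, 14], [108, 83, 20, 20, 242], [81, 93, 24, 12, 216], [131, 95, 3, 4, 12], [232, 141, 21, 61, 949], [312, 144, 20, 39, 574], [304, 183, 21, 23, 357]]
```

Run:
```python
from h import *
l=wplane(192,24,.03)[:2];r=wplane(322,32.5,.03)[:2];e=(r-l)/np.linalg.norm(r-l);ax=np.array([-e[1],e[0]]);print('yaw',np.degrees(np.arctan2(*ax[::-1])))
n=wplane(254,132,.038)[:2]; print('near rim to rail',(l-n)@ax,'(56 = touching)')
b=wplane(254,147,.0)[:2];print('bottom near',(l-b)@ax)
```

```text
yaw -9.712765770901807
near rim to rail 0.05533588272527635 (56 = touching)
bottom near 0.05418430712417721
```

The near rim measures 55.3 mm from the rail face, where touching would be 56 mm, so the foot is against the rail. I'll back off a little further and hand in.

```bash
python3 -m creep '[[-0.3,0,-0.1,0,0,0,0.7],[-0.6,0,-0.2,0,0,0,0.7],[-0.9,0,-0.3,0,0,0,0.7],[-0.9,0,-0.3,0,0,0,0.7],[-0.9,0,-0.3,0,0,0,0.7]]'
python3 -c "
from h import *
st()
print(manip.finish_job())"
```

```text
clock: 21.9
position: [0.5664, 0.1037, 0.0218]
tool_rot: [-3.139, -0.349, -0.102]
wrist_force: [0.2, -0.0, -0.2]
width: 0.303
t 21.9 pos [0.5664 0.1037 0.0218] psi -5.4 tilt 20.0 F [ 0.2 -0.  -0.2] w 0.303 q [-0.11  0.3  -0.26  2.08  0.48  0.5  -2.41]
the job is handed in; nothing more can be done
None
```

The dark pepper mill is in the empty teal bay, upright, centred and against the back rail. I pushed it low on its foot with the half-closed fingertips and handed the job in at 21.9 s.

- **Against the rail:** at the end of the push the force rose to 20 N and the mill stopped moving. The near edge of its foot then measured 55.3 mm from the rail face, where touching would be 56 mm (measured on the foot's bottom edge, 54.2 mm). The calibration is good to about 2 mm.
- **Clear of the mill:** the hand stopped about 8 cm back from it, with no force on the wrist.
- **Other objects:** the salt, red and purple mills measured within 0.5 mm of where they started. The cup, tin and jar show no change in the before and after pictures. The arm partly covered the spray can and the pink mill, so I only saw that they were still standing.

**One mishap:** on my first approach the arm ran into a joint limit and drifted sideways. The hand leaned the purple mill over by very roughly 8°. I backed off slowly and it settled upright in its original place.

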